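# Hold a spring compressed in the lever press for its retaining clip

### The arm

A 6-joint arm with a two-finger parallel gripper is mounted at the origin on a cart in front of the work surface, level with it; the furniture and walls round the work are solid. World frame = base frame: x ahead of the robot, y to its left, z up, the work surface at z = 0. Lengths are in m, angles in rad, forces in N, time in s.
With the tool pointing down it reaches from about 0.35 to 0.725 m from the base axis. Payload 4.3 kg.
Tool frame: the origin (TCP) lies at the centre of the arm's flange, where the gripper is bolted on; the fingertips stand 173 mm ahead of it and the grasp point (between the pads) lies 155 mm ahead of it (arm.tcp_to_grasp is the distance from the TCP to the grasp point, in m); z points along the fingers, y is the line along which they close (so a half turn about z gives the same grasp; the last joint's range is limited). The gripper opens to 85 mm and grips with 20 to 120 N. Pads are 22 mm wide; open, the fingers measure 114 mm over their backs; the gripper's body (76 mm by 85 mm) begins 54 mm behind the grasp point. The pads swing forward as they close: fully open they stand 13 mm farther back than shut.
Start: joints at [1.028, 0.377, 0.081, 1.274, 0, 1.46], TCP at [0.241, 0.522, 0.405] pointing down, gripper open.
Joint ranges: [-2.72, 2.72], [-0.84, 1.66], [-1.02, 1.22], [-1.77, 2.12], [-1.37, 1.28], [-3.14, 3.14]. Speed limits (rad/s): [2.57, 2.57, 3.14, 3.14, 3.14, 3.14].

### API

Orientations are given as a 3x3 rotation matrix whose columns are the frame's x, y, z axes.
In Python, from station import arm gives the robot as it stands. The module is installed in compiled form; this text tells all that it offers. Calls block until the motion is done:
- arm.goto(position, orientation): joint-space move of the TCP to a pose.
- arm.move_linear(position, frame=None, vel=0.15, threshold=None): straight line of the TCP; frame=None keeps the orientation; vel is the mean speed in m/s. With threshold (N) it stops when the force on the tool has changed by that much, and returns True; else False.
- arm.move_joints(angles): joint-space move.
- arm.let_go() and arm.clamp(squeeze=None): open the fingers fully, or close them until they stop; squeeze is the grip in N (None keeps the last).
- arm.pause(seconds).
- arm.ik(position, orientation): joint angles nearest the present ones, or None.
- arm.state(): the state.
- arm.get_image(name): name is "side" or "top"; returns (picture, depth): 400x640x3 uint8, blue, green, red; 400x640 float32, m along the optical axis (not along the pixel's ray), 0 where there is no reading.
- arm.camera_params(name): a dict with "mtx" (3x3 intrinsics, pixels), "R" (3x3) and "t" (3): a world point X has camera coordinates R X + t. Camera axes: x right, y down, z forward; pixel columns grow to the right and rows downward; lengths in m; the calibration is good to about 2 mm. A picture is of the moment at which its call begins. camera_params takes no time and is no camera call.
A pose or a line that the arm cannot do raises arm.MotionError and nothing moves.
- arm.job_done(): hands the job in; it is judged then, once.
The state is a dict: "clock": time; "qpos": joint angles; "joint_vel": joint speeds; "tau": joint torques, N m; "tcp_pos": TCP position; "ee_rot": TCP orientation; "contact_force": force on the tool from outside, world axes, zero at the start; "torque": the same for the moment, N m; "width": finger opening in m; "grasp_force": force on a finger pad.
Only numpy, scipy, OpenCV 4.12 (cv2) and the standard library are available. Lean on these libraries where they do the work, as an engineer would, in place of code of your own. Each camera call takes 0.05 s, during which the arm holds its last target. There are 200 camera calls.

### The job

I am about to fit the retaining clip on the spring assembly in the green lever press. Pull the top drawer of the little cabinet out to its stop so that I can reach the clips, then flip the press's red safety catch all the way over towards its front and pull its lever, by the black hand grip, down to its stop. Finish while still holding the lever down, so that the spring stays compressed and the clip groove stays clear, and do not push the other things on the bench about.

Things in the scene. Friction and masses are not known exactly. Their poses are not given: they have to be found in the camera images.
- clip_cabinet: small grey steel cabinet, 180 deep x 170 wide x 130 high, with two blue drawers one above the other; fixed. Origin: centre of its underside; its own x axis points from the front to the back, y to the left, z up. It stands left of the press, turned up to 0.2 rad either way
- clip_cabinet_drawer0 (a joint): top drawer, with the clips in it: 0 shut, grows as it is pulled out along the cabinet's -x, stop at about 0.118 m; starts 0 to 12 mm open; slides stiffly (1 N of friction, some damping) and stays where it is left
- clip_cabinet_drawer0_handle (a point): middle of the top drawer's bar handle: a level round bar 11 in diameter and 85 long along the cabinet's y, its axis 35 in front of the drawer front (about 29 free behind it), 34 below the cabinet's top and 95 above the bench; moves with the drawer
- press: green hand lever press, 200 deep x 130 wide, head 210 high, heavy and fixed to the bench. Origin: centre of its base's underside; its own x axis points from its front to its back, y to its left, z up. Head: x -65 to +90, y -26 to +26, z 140 to 210; turned -0.25 to +0.2 rad about z
- press_catch (a joint): red safety catch on the left side of the press head: 0 engaged (its nose stands in front of a dog on the shaft and blocks the lever, which then moves under 0.06 rad), grows as its tab is turned up and over towards the press's front (-x), stop at 1.9 rad; light friction (0.03 N m), stays where it is left; starts 0 to 0.06
- catch_tab (a point): point near the end of the catch's upright red tab, at which to take it; the tab is 14 wide along the press's y and 9 thick, and rises 14 above this point. At 0 the point is 239 above the bench, 38 behind and 34 above catch_hinge; moves with the catch
- catch_hinge (a point): the catch's turning axis (parallel to the press's y), in the plane of the tab: at press x -47, y +53, z 205
- press_lever (a joint): press lever: 0 up at rest, grows as the grip is pulled forward (the press's -x) and down, stop at 1.2 rad. A spring (the work under the ram) drives it back up when let go: the pull at the grip rises from about 2.5 N to 11 N at the stop. There the grip is 130 in front of the hinge, 6 below it
- lever_grip (a point): middle of the black revolving hand grip at the end of the lever: a level round bar 62 long along the press's y and 25 in diameter (thinner towards its free right end), which spins freely on its pin; the 12 thick lever rod carries its left end, 40 to the left of this point. The axis is 130 from the hinge; at rest 53 in front of it and 119 above it (294 above the bench); moves with the lever
- lever_hinge (a point): the lever's turning axis (parallel to the press's y), level with the middle of the hand grip: at press x +5, y -100, z 175, to the right of the head
- retainer_top (a point): middle of the top face of the brass spring retainer (disc 43 in diameter) under the ram's forked foot; goes down 16 mm per rad of the lever, 19 mm in all
- clip_groove (a point): lower edge of the clip groove in the upright steel stem that passes through the retainer, 68 above the bench, z up; the retainer's top starts 15 above it and goes 4 below it at the lever's stop
- pliers: red pliers lying flat, 166 long, loose; not to be disturbed; origin at the centre of its underside
- awl: small screwdriver with a wooden handle, lying flat, 135 long, loose; not to be disturbed; origin at the centre of its underside
- tape_measure: yellow tape measure, 35x80x64, loose; not to be disturbed; origin at the centre of its underside
- tape_1: roll of beige tape lying flat, 104 in diameter, 25 high, loose; not to be disturbed; origin at the centre of its underside
- oil_bottle: red bottle, 45 in diameter, 137 high, loose; not to be disturbed; origin at the centre of its underside

How it is judged:
By the outcome, as a careful person would: the job done as asked, in the order asked, and still so for the second after the job is handed in, while the arm keeps its last pose, push and grip.
It also fails if it takes over 58 s, if anything falls off the work surface, if the arm or the gripper's body presses on something with over 40 N, if the wrist force passes 120 N, or if a joint passes its speed limit or range.

## Working session

There is one attempt and no reset: what is moved stays moved. The work goes in short steps, each a Python script; the robot and the scene stay as the last script left them, time stands still between calls to the robot, and variables do not carry over. Pictures are saved under pics/ and viewed, at most 10 in all, crops included, and the job is handed in when it is done.

```bash
mkdir -p pics; ls; python3 - <<'E'
from station import arm
import cv2,numpy as np
for n in("top","side"):
    im,d=arm.get_image(n); cv2.imwrite(f"pics/{n}0.png",im); np.save(f"{n}0.npy",d)
    p=arm.camera_params(n); print(n,p["mtx"].tolist(),np.round(p["R"],3).tolist(),np.round(-p["R"].T@p["t"],3))
s=arm.state();print(s["clock"],np.round(s["ee_rot"],2).tolist())
E
```

```text
pics
top [[437.02553568463765, 0.0, 325.10064215863383], [0.0, 437.02553568463765, 200.60235991907936], [0.0, 0.0, 1.0]] [[0.025, -1.0, -0.005], [-0.997, -0.024, -0.075], [0.074, 0.007, -0.997]] [ 0.465 -0.055  1.364]
side [[473.4782076924385, 0.0, 328.65124369131746], [0.0, 473.4782076924385, 196.17257823742491], [0.0, 0.0, 1.0]] [[0.999, -0.037, 0.003], [-0.017, -0.51, -0.86], [0.034, 0.859, -0.51]] [ 0.494 -1.087  0.805]
0.1 [[-0.91, 0.42, -0.0], [0.42, 0.91, -0.0], [0.0, -0.0, -1.0]]
```

View pics/top0.png

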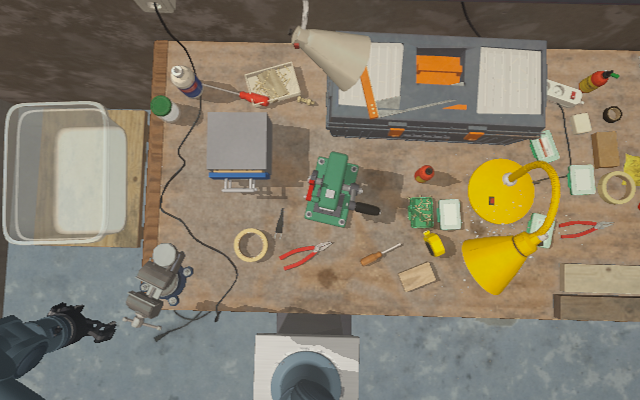

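View pics/side0.png

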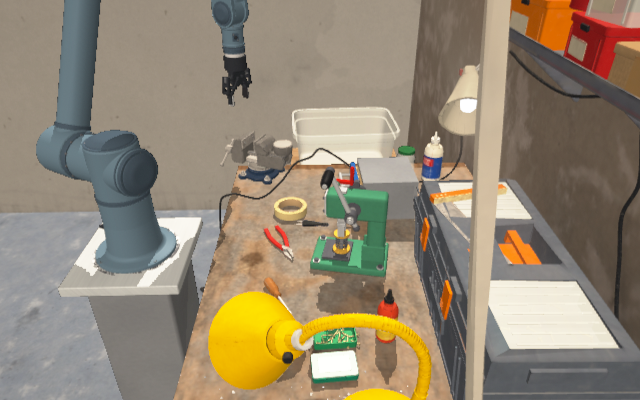

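The top view shows the grey cabinet top at about (208–271, 113–172), with the drawer handle at (240,188). The press is at (332,187), with the red catch at (310,188) and the black grip at (367,210). I'll fit both poses from depth.

```bash
cat >h.py <<'E'
import numpy as np,cv2
from station import arm
def cloud(n,im=None,d=None):
    if d is None: im,d=arm.get_image(n)
    p=arm.camera_params(n); v,u=np.mgrid[0:400,0:640]
    c=np.stack([u,v,np.ones_like(u)],-1)@np.linalg.inv(p["mtx"]).T*d[...,None]
    X=(c-p["t"])@p["R"]; X[d<=0]=np.nan
    return im,X
def proj(n,P):
    p=arm.camera_params(n); c=p["R"]@np.array(P)+p["t"]; c=p["mtx"]@c; return c[:2]/c[2]
E
python3 - <<'E'
from h import *
im,X=cloud("top",cv2.imread("pics/top0.png"),np.load("top0.npy"))
v,u=np.mgrid[0:400,0:640]
def fit(m,t):
    m=cv2.morphologyEx(m.astype(np.uint8),cv2.MORPH_OPEN,np.ones((3,3)))>0
    P=X[m]; r=cv2.minAreaRect(P[:,:2].astype(np.float32)); print(t,len(P),np.median(P[:,2]).round(4),r); return P
z=X[...,2]
fit((u>195)&(u<285)&(v>100)&(v<180)&(z>.118)&(z<.14),"cab")
hsv=cv2.cvtColor(im,cv2.COLOR_BGR2HSV)
g=(hsv[...,0]>60)&(hsv[...,0]<85)&(hsv[...,1]>60)&(u>290)&(u<360)&(v>140)&(v<235)
fit(g&(z>.195)&(z<.225),"head")
fit(g&(z>.0)&(z<.08),"base")
fit(g,"allgreen")
red=((hsv[...,0]<8)|(hsv[...,0]>172))&(hsv[...,1]>120)&(u>295)&(u<335)&(v>160)&(v<215)
P=X[red];print("red",len(P),np.nanmean(P,0),P[np.nanargmax(P[:,2])])
b=(im.max(-1)<60)&(u>335)&(u<385)&(v>195)&(v<225)&(z>.2)
P=X[b];print("grip",len(P),np.nanmedian(P,0),np.nanmin(P,0),np.nanmax(P,0))
h=(u>215)&(u<265)&(v>176)&(v<196)&(z>.08)&(z<.115)
P=X[h];r=cv2.minAreaRect(P[:,:2].astype(np.float32));print("handle",len(P),np.nanmean(P,0),r,np.nanmax(P[:,2]))
big=cv2.resize(im[100:240,190:400],None,fx=3.8,fy=3.8,interpolation=2)
i2=cv2.imread("pics/side0.png");b2=cv2.resize(i2[150:290,280:430],None,fx=4,fy=4,interpolation=2)
cv2.imwrite("pics/c1.png",big);cv2.imwrite("pics/c2.png",b2)
E
```

```text
cab 3455 0.1301 ((0.715104877948761, 0.21148447692394257), (0.18628236651420593, 0.17095878720283508), 1.3156553506851196)
head 1013 0.2096 ((0.6076997518539429, -0.0625181719660759), (0.06667830049991608, 0.15204304456710815), 72.92933654785156)
base 792 0.022 ((0.5934808850288391, -0.062211304903030396), (0.12668046355247498, 0.1953584849834442), 78.355712890625)
allgreen 1851 nan ((nan, nan), (0.0, 0.0), 0.0)
red 106 [ 0.57939718 -0.00604341  0.21337759] [ 0.59925552 -0.00740698  0.25981247]
grip 218 [ 0.52639066 -0.14766642  0.30365191] [ 0.51466548 -0.178921    0.29091514] [ 0.5433281  -0.12088941  0.3090882 ]
handle 266 [0.60062858 0.20655722 0.09841663] ((0.6011130213737488, 0.20308861136436462), (0.0399756096303463, 0.14405392110347748), 1.4793684482574463) 0.11495229191234121
```

View pics/c1.png

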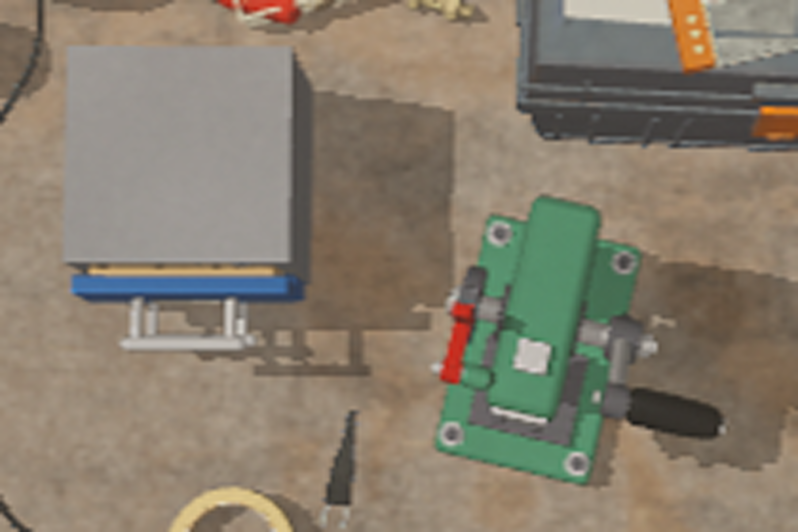

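View pics/c2.png

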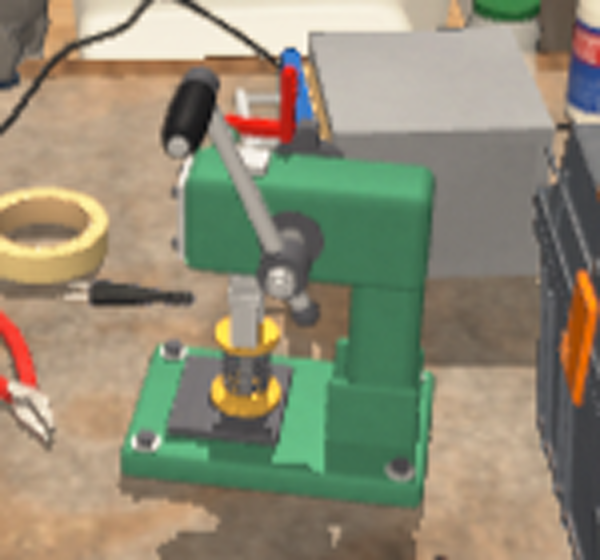

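The crops show the handle bar at crop (122–255, 343), which is image (239.5, 190), the catch's upright tab on the press's left and the grip on its right. The press yaw is about -0.203, and its model points agree with the measured catch and grip. I'll refine the handle and check the IK for every pose.

```bash
cat >>h.py <<'E'
def down(a):
    y=np.array([np.cos(a),np.sin(a),0]);z=np.array([0,0,-1.]);return np.stack([np.cross(y,z),y,z],1)
PY=-0.203; PO=np.array([.5935,-.0622,0])
def L(x,y,z): # press local -> world
    c,s=np.cos(PY),np.sin(PY);return PO+np.array([c*x-s*y,s*x+c*y,z])
def tcp(P,R,ahead=.155): return np.array(P)-R[:,2]*ahead
def rnd(R): # nicer of the two half-turn choices, smallest joint-6 motion
    return R
E
python3 - <<'E'
from h import *
im,X=cloud("top",cv2.imread("pics/top0.png"),np.load("top0.npy"))
for v in range(168,194):
    P=X[v,232:247]; print(v,np.round(np.nanmedian(P,0),4),im[v,240])
m=(X[187:194,215:262,2]>.088)&(X[187:194,215:262,2]<.108)
P=X[187:194,215:262][m];print(P.mean(0),P.min(0),P.max(0),np.polyfit(P[:,1],P[:,0],1))
for n,pt,a in [("hook",(.615,.207,.085),.02+np.pi/2),("out",(.48,.207,.085),.02+np.pi/2),("tab",L(-9,53,.239),PY+np.pi/2),("tabend",L(-92,53,.23),PY+np.pi/2),("grip",L(-48,-100,.294),PY),("gripend",L(-125,-100,.169),PY)]:
    for k in(0,np.pi):
        R=down(a+k);q=arm.ik(tcp(pt,R),R);print(n,round(k,1),np.round(pt,3),None if q is None else np.round(q,2))
E
```

```text
168 [0.6445 0.2012 0.1305] [154 157 160]
169 [0.6432 0.2042 0.1201] [ 91 107 121]
170 [0.6465 0.2126 0.0758] [ 88 127 155]
171 [0.6391 0.2062 0.1071] [120 175 208]
172 [0.6348 0.2042 0.1182] [122 137 150]
173 [0.632  0.2041 0.1173] [160 111  73]
174 [0.6291 0.203  0.1184] [162 109  65]
175 [0.6261 0.2029 0.1178] [163 111  67]
176 [0.6231 0.2018 0.1189] [172 117  69]
177 [0.6207 0.2025 0.1168] [108  75  55]
178 [0.6201 0.2075 0.0957] [80 63 53]
179 [0.6183 0.2095 0.087 ] [107 117 124]
180 [ 6.255e-01  2.276e-01 -3.000e-04] [ 89 104 117]
181 [6.223e-01 2.261e-01 4.000e-04] [ 89 104 117]
182 [ 6.193e-01  2.266e-01 -5.000e-04] [ 91 104 117]
183 [ 6.161e-01  2.267e-01 -2.000e-04] [ 91 104 117]
184 [ 6.128e-01  2.269e-01 -6.000e-04] [ 92 106 118]
185 [ 0.6096  0.2263 -0.    ] [ 92 106 117]
186 [0.6064 0.2277 0.0014] [127 146 162]
187 [ 0.6034  0.2266 -0.0017] [115 130 144]
188 [0.5904 0.2062 0.0988] [134 141 147]
189 [0.5875 0.2064 0.0995] [167 174 180]
190 [0.5843 0.205  0.1013] [184 189 194]
191 [0.5815 0.205  0.0998] [164 170 175]
192 [ 0.5875  0.226  -0.0014] [102 113 125]
193 [ 0.5844  0.2256 -0.0007] [123 142 158]
[0.58612582 0.20789966 0.09948091] [0.58040136 0.16126645 0.09185213] [0.59475359 0.25572501 0.10479031] [-0.01977418  0.59023687]
hook 0 [0.615 0.207 0.085] [0.23 0.61 0.03 0.98 0.   0.21]
hook 3.1 [0.615 0.207 0.085] [ 0.23  0.61  0.03  0.98  0.   -2.93]
out 0 [0.48  0.207 0.085] [ 0.29  0.38 -0.36  0.83  0.    0.27]
out 3.1 [0.48  0.207 0.085] [ 0.29  0.38 -0.36  0.83  0.   -2.88]
tab 0 [ 2.464 53.664  0.239] None
tab 3.1 [ 2.464 53.664  0.239] None
tabend 0 [-78.832  70.398   0.23 ] None
tabend 3.1 [-78.832  70.398   0.23 ] None
grip 0 [-66.582 -88.332   0.294] None
grip 3.1 [-66.582 -88.332   0.294] None
gripend 0 [-142.001  -72.808    0.169] None
gripend 3.1 [-142.001  -72.808    0.169] None
```

```bash
sed -i 's/c\*x-s\*y,s\*x+c\*y,z\])/(c*x-s*y)\/1e3,(s*x+c*y)\/1e3,z])/' h.py
python3 - <<'E'
from h import *
for n,pt,a in [("tab",L(-9,53,.239),PY+np.pi/2),("tabend",L(-92,53,.23),PY+np.pi/2),("grip",L(-48,-100,.294),PY),("grip up",L(-48,-100,.36),PY),("gripend",L(-125,-100,.169),PY)]:
    for k in(0,np.pi):
        R=down(a+k);q=arm.ik(tcp(pt,R),R);print(n,round(k,1),np.round(pt,3),None if q is None else np.round(q,2))
a=.02;R=down(a+np.pi/2); P=np.array([.6055,.2068,.078])
arm.goto(tcp(P+[0,0,.10],R,.173),R); arm.clamp(20)
hit=arm.move_linear(tcp(P,R,.173),vel=.08,threshold=8)
s=arm.state();print("down",hit,s["clock"],s["tcp_pos"],s["contact_force"],s["width"])
if not hit:
    d=np.array([-np.cos(a),-np.sin(a),0])
    hit=arm.move_linear(tcp(P+.15*d,R,.173),vel=.06,threshold=15)
    s=arm.state();print("pull",hit,s["clock"],s["tcp_pos"],s["contact_force"])
im,_=arm.get_image("top");cv2.imwrite("pics/t1.png",cv2.resize(im[100:260,180:400],None,fx=3.5,fy=3.5))
E
```

```text
tab 0 [ 0.595 -0.008  0.239] [-0.12  0.42  0.12  1.27  0.    0.08]
tab 3.1 [ 0.595 -0.008  0.239] [-0.12  0.42  0.12  1.27  0.   -3.06]
tabend 0 [0.514 0.008 0.23 ] [-0.11  0.26 -0.13  1.18  0.    0.1 ]
tabend 3.1 [0.514 0.008 0.23 ] [-0.11  0.26 -0.13  1.18  0.   -3.05]
grip 0 [ 0.526 -0.15   0.294] [-0.39  0.31  0.1   1.36  0.    1.38]
grip 3.1 [ 0.526 -0.15   0.294] [-0.39  0.31  0.1   1.36  0.   -1.76]
grip up 0 [ 0.526 -0.15   0.36 ] [-0.39  0.32  0.29  1.53  0.    1.38]
grip up 3.1 [ 0.526 -0.15   0.36 ] [-0.39  0.32  0.29  1.53  0.   -1.76]
gripend 0 [ 0.451 -0.135  0.169] [-0.43  0.21 -0.36  1.    0.    1.35]
gripend 3.1 [ 0.451 -0.135  0.169] [-0.43  0.21 -0.36  1.    0.   -1.79]
down False 4.0333 [0.60585324 0.20686621 0.25171882] [ 0.65896735  0.16255492 -0.11672113] 0.00022078990360153798
pull True 5.775 [0.48986146 0.20452305 0.25154265] [2.0449066  0.17412607 1.32714322]
```

View pics/t1.png

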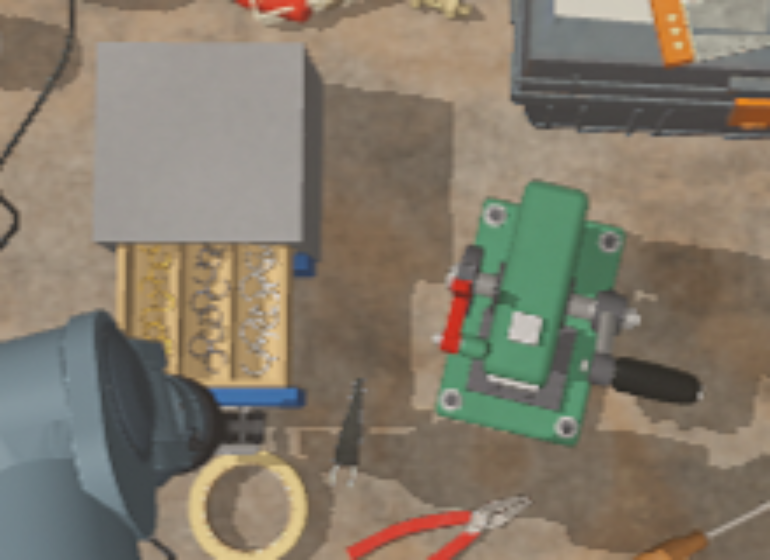

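The drawer is out with the clips visible, and its front is at crop (250,395). The tape roll and the other loose items are undisturbed. I'll tug once more to confirm the stop, then work the catch.

```bash
python3 - <<'E'
from h import *
p=arm.state()["tcp_pos"]
hit=arm.move_linear(p+[-.02,0,0],vel=.03,threshold=12)
s=arm.state();print("re-pull",hit,s["tcp_pos"]-p,s["contact_force"])
p=s["tcp_pos"]; arm.move_linear(p+[.008,0,0],vel=.05); arm.move_linear(p+[.008,0,.15],vel=.2)
arm.let_go()
R=down(PY+np.pi/2)
arm.goto(tcp(L(-9,53,.31),R),R); arm.move_linear(tcp(L(-9,53,.239),R),vel=.08,threshold=15)
arm.clamp(25); s=arm.state();print("grasp",s["clock"],s["width"],s["grasp_force"],s["contact_force"],s["tcp_pos"])
E
python3 - <<'E'
from h import *
R=down(PY+np.pi/2)
s=arm.state()
if .010<s["width"]<.02:
    for t in np.arange(0.15,1.96,.15):
        b=np.arctan2(34,38)+min(t,1.93); r=np.hypot(34,38)
        arm.move_linear(tcp(L(-47+r*np.cos(b),53,.205+r*np.sin(b)/1e3),R),vel=.06)
        f=arm.state()["contact_force"];print(round(t,2),np.round(f,1))
        if np.linalg.norm(f)>25:break
    s=arm.state();print(s["clock"],s["width"],s["grasp_force"])
im,_=arm.get_image("side");cv2.imwrite("pics/s2.png",cv2.resize(im[60:300,200:460],None,fx=2.4,fy=2.4))
E
```

```text
re-pull True [-8.79524873e-04  8.50912626e-05  1.53940514e-04] [ 2.11750563 -0.32657421  1.1256907 ]
grasp 10.7583 0.013311201393490688 27.608233988285065 [-1.27362742 -3.39287722  1.87753386] [ 0.59531756 -0.00899831  0.39421143]
0.15 [-0.3 -5.5  0.1]
0.3 [-0.1 -4.8 -1.6]
0.45 [ 1.  -5.5 -1. ]
0.6 [ 1.1 -4.7  0.3]
0.75 [ 1.6 -4.9 -0.3]
0.9 [ 2.2 -5.5  1.2]
1.05 [ 0.4 -5.2  2.1]
1.2 [ 1.  -4.8  4.5]
1.35 [-0.3 -4.8  4.8]
1.5 [-1.5 -5.3  5. ]
1.65 [-2.5 -5.4  4.9]
1.8 [-2.3 -4.3  4.5]
1.95 [-2.1 -4.   4.3]
14.3167 0.013547433691012856 27.677726447582245
```

View pics/s2.png

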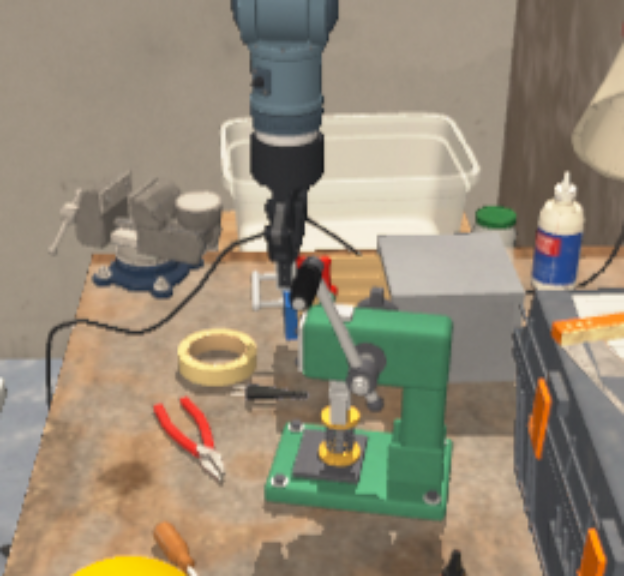

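The gripper has carried the tab over to the front, with red visible at (315,275) behind the grip. I'll push on along the arc until the stop is felt, then release and check.

```bash
python3 - <<'E'
from h import *
R=down(PY+np.pi/2)
p=arm.state()["tcp_pos"]
d=L(-.5,0,-.00087)-L(0,0,0); d/=np.linalg.norm(d)
hit=arm.move_linear(p+.012*d,vel=.03,threshold=8)
s=arm.state();print(hit,(s["tcp_pos"]-p)@d,s["contact_force"])
arm.let_go(); p=arm.state()["tcp_pos"]; arm.move_linear(p+[0,0,.12],vel=.2)
RG=down(PY); arm.goto(tcp(L(-48,-112,.37),RG),RG)
im,X=cloud("top"); hsv=cv2.cvtColor(im,cv2.COLOR_BGR2HSV);v,u=np.mgrid[0:400,0:640]
red=((hsv[...,0]<8)|(hsv[...,0]>172))&(hsv[...,1]>120)&(u>290)&(u<345)&(v>160)&(v<230)
P=(X[red]-PO); c,sn=np.cos(PY),np.sin(PY); Q=np.stack([c*P[:,0]+sn*P[:,1],-sn*P[:,0]+c*P[:,1],P[:,2]],1)
print(len(Q)); print(np.round(Q[np.argsort(Q[:,0])][::5],3)); print(arm.state()["clock"])
a=cv2.resize(im[130:240,280:400],None,fx=3.3,fy=3.3);i2,_=arm.get_image("side")
b=cv2.resize(i2[120:230,290:410],None,fx=3.3,fy=3.3);cv2.imwrite("pics/c3.png",np.hstack([a,b]))
E
```

```text
False 0.011270679601671692 [ 1.00106168 -5.20596023  3.94283666]
119
[[-0.101  0.055  0.23 ]
 [-0.099  0.055  0.236]
 [-0.096  0.073 -0.003]
 [-0.094  0.056  0.237]
 [-0.091  0.057  0.237]
 [-0.088  0.058  0.234]
 [-0.086  0.058  0.24 ]
 [-0.083  0.056  0.239]
 [-0.08   0.054  0.239]
 [-0.077  0.052  0.242]
 [-0.074  0.053  0.242]
 [-0.072  0.056  0.238]
 [-0.069  0.051  0.245]
 [-0.066  0.049  0.242]
 [-0.063  0.05   0.242]
 [-0.061  0.05   0.248]
 [-0.058  0.076 -0.001]
 [-0.056  0.052  0.243]
 [-0.054  0.052  0.25 ]
 [-0.05   0.054  0.23 ]
 [-0.047  0.055  0.22 ]
 [-0.044  0.056  0.217]
 [-0.041  0.06   0.207]
 [-0.039  0.049  0.209]]
17.5417
```

View pics/c3.png

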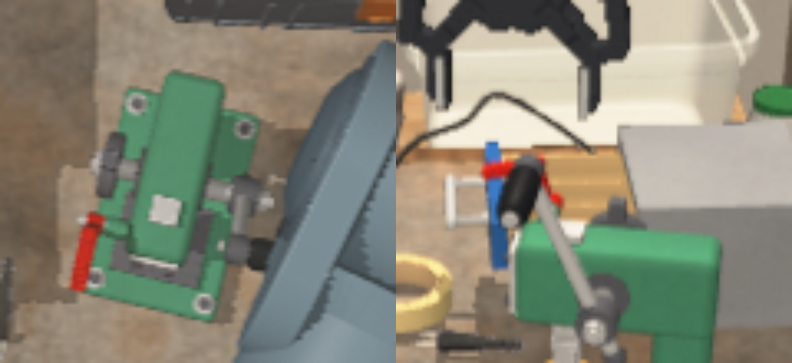

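The red tab now points forward and slightly down, from about (-61, z .248) to (-101, z .23). That is close to the 1.9 stop, but I didn't clearly feel it. I'll press the tab down with closed fingers to be sure.

```bash
python3 - <<'E'
from h import *
RG=down(PY)
arm.move_linear(arm.state()["tcp_pos"]+[0,0,.02],vel=.2)
arm.goto(tcp(L(-90,55,.30),RG,.173),RG); arm.clamp(20)
arm.move_linear(tcp(L(-90,55,.255),RG,.173),vel=.1)
hit=arm.move_linear(tcp(L(-90,55,.21),RG,.173),vel=.03,threshold=7)
s=arm.state();print(hit,"tip z",s["tcp_pos"][2]-.173,s["contact_force"])
if hit:
  p=s["tcp_pos"];hit=arm.move_linear(p-[0,0,.02],vel=.03,threshold=7)
  s=arm.state();print(hit,"tip z",s["tcp_pos"][2]-.173,s["contact_force"])
arm.move_linear(s["tcp_pos"]+[0,0,.14],vel=.25); arm.let_go()
arm.goto(tcp(L(-48,-102,.37),RG),RG); print(arm.state()["clock"])
E
```

```text
True tip z 0.2366814542589019 [-0.96537763  0.8019148   2.65993738]
True tip z 0.2364962295719542 [-1.58859993  0.02056524  5.00317129]
23.1667
```

The catch is on a firm stop. Now the lever.

```bash
python3 - <<'E'
from h import *
R=down(PY)
hit=arm.move_linear(tcp(L(-48,-102,.294),R),vel=.08,threshold=15)
s=arm.state();print(hit,s["tcp_pos"][2]-.155)
if not hit:
  arm.clamp(70); s=arm.state();print("grasp",s["clock"],s["width"],s["grasp_force"],s["contact_force"])
  b0=np.arctan2(119,-53)
  if s["width"]>.015:
    for t in np.arange(.1,1.21,.1):
        b=b0+t
        arm.move_linear(tcp(L(5+130*np.cos(b),-102,.175+.130*np.sin(b)),R),vel=.08)
        s=arm.state();f=s["contact_force"];print(round(t,1),np.round(f,1),round(s["width"],4))
        if np.linalg.norm(f)>45:break
    hit=arm.move_linear(s["tcp_pos"]-[0,0,.012],vel=.02,threshold=12)
    s=arm.state();print("stop",hit,s["clock"],s["tcp_pos"][2]-.155,s["contact_force"],s["width"],s["grasp_force"])
im,X=cloud("side");cv2.imwrite("pics/c4.png",cv2.resize(im[130:290,270:430],None,fx=3.7,fy=3.7,interpolation=2))
E
```

```text
False 0.29461694204909394
grasp 24.8667 0.022974153278561917 68.54708477854729 [ 1.00887739 -0.08490413  1.61865761]
0.1 [ 0.9 -0.1  3.5] 0.0232
0.2 [0.1 1.  5.4] 0.0233
0.3 [0.2 0.4 6.1] 0.0232
0.4 [0.3 1.4 7.1] 0.0231
0.5 [-0.6  0.4  6.9] 0.0235
0.6 [-1.5  0.8  8. ] 0.0232
0.7 [-1.2  1.6  7. ] 0.0232
0.8 [-0.6  1.8  8.6] 0.0227
0.9 [-0.9  1.9  8.7] 0.0234
1.0 [-0.4  2.   7.9] 0.0229
1.1 [-1.3  2.8 10.3] 0.023
1.2 [-1.5  1.  10.2] 0.0232
stop True 28.8417 0.1693158817160841 [-2.72776164  0.16330623  9.1891564 ] 0.023286561263509167 69.54734399914742
```

View pics/c4.png

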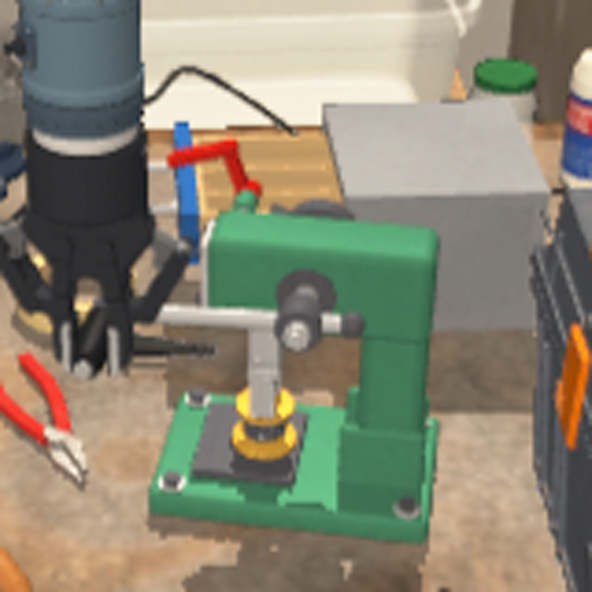

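The lever is level in the gripper at (100,340), the retainer is compressed, and the catch (200,155) is over to the front. I'll add a small downward preload against the stop.

```bash
python3 - <<'E'
from h import *
p=arm.state()["tcp_pos"]
for k in range(1,6):
    arm.move_linear(p-[0,0,.002*k],vel=.03); arm.pause(.3)
    s=arm.state();print(k,s["tcp_pos"][2]-.155,np.round(s["contact_force"],1),s["width"])
    if s["contact_force"][2]>22:break
arm.pause(.7);s=arm.state();print(s["clock"],s["tcp_pos"][2]-.155,np.round(s["contact_force"],1),s["grasp_force"])
im,X=cloud("top");v,u=np.mgrid[0:400,0:640];cv2.imwrite("pics/end.png",cv2.resize(im[80:300,180:480],None,fx=2.6,fy=2.6))
E
```

```text
1 0.16898832770553943 [-5.3  2.5 15.4] 0.023140243289304953
2 0.16865644124558618 [-9.3  3.7 27.8] 0.023177185821206845
30.6917 0.16864432103161495 [-10.1   4.4  27.7] 71.49284318089485
```

View pics/end.png

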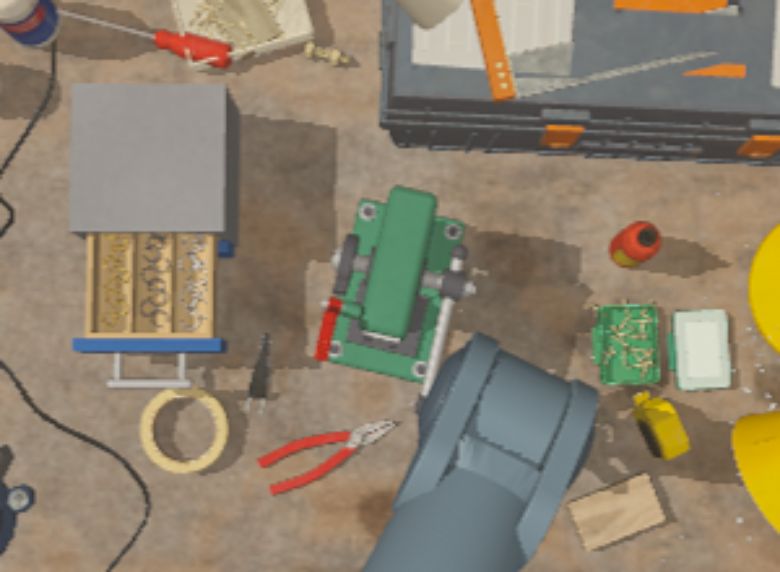

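The lever is at its stop with a preload of about 17 N, the drawer is out (front at (150,345)), the catch is forward at (328,330), and the loose items in view have not moved. I'm handing the job in.

```bash
python3 -c "
from station import arm
print(arm.job_done())"
```

```text
the job is handed in; nothing more can be done
None
```

The job is handed in: the top drawer is out to its stop, the red catch is fully over to the front, and the arm is holding the lever down against its stop; nothing else in the final picture had moved, though the arm hides the awl there.

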